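# Stop the clock and sound the horn at the scorer's desk

## Task

The period is over: with the fingertips, gently press the long bar-shaped key (clock stop) all the way down, where it stays by itself, and only then, as gently, press the large round key (the horn), hold it well down for about a second, let it spring back up and withdraw. Do not touch the boxes or keys with the small round, square and plus-shaped caps, do not lift, tip or shove any key box, and leave everything else on the desk where it is.

Things in the scene. Friction and masses are not known exactly. Their poses are not given: they have to be found in the camera images.
- bar_box: grey desk box 84 x 84 x 34 mm on rubber feet, about 0.8 kg, standing loose; origin under its centre, on the desk. Carries the key shaped as a long narrow black bar, 66 mm long (box x) by 18 mm wide (box y). The five boxes may stand in any of five places, turned up to 0.4 rad. Clock-stop key: to be pressed first.
- bar_top (a point): centre of the top face of this key (long narrow black bar, 66 mm long (box x) by 18 mm wide (box y)), 54 mm above the desk when up, 44 mm when fully down; z up, x and y along the box's sides. The cap stands 20 mm above its box when up; it sits on a rubber cushion that gives 1 mm per 4 N of push (up to 5 mm), on top of the key's own travel. Clock-stop key: to be pressed first.
- bar_key (a joint): Travel of the long narrow black bar, 66 mm long (box x) by 18 mm wide (box y). Latching key: travel 10 mm, no spring, about 4 N of friction all the way, then a stop; stays where it is left. 0 = up, 0.010 m = fully down.
- dome_box: grey desk box 84 x 84 x 34 mm on rubber feet, about 0.8 kg, standing loose; origin under its centre, on the desk. Carries the key shaped as a LARGE round black cap, 46 mm across, slightly domed. The five boxes may stand in any of five places, turned up to 0.4 rad. Horn key: to be pressed second.
- dome_top (a point): centre of the top face of this key (LARGE round black cap, 46 mm across, slightly domed), 54 mm above the desk when up, 44 mm when fully down; z up, x and y along the box's sides. The cap stands 20 mm above its box when up; it sits on a rubber cushion that gives 1 mm per 4 N of push (up to 5 mm), on top of the key's own travel. Horn key: to be pressed second.
- dome_key (a joint): Travel of the LARGE round black cap, 46 mm across, slightly domed. Spring key: travel 10 mm, needs about 1.5 N to start and 4 N at the bottom, then a stop; comes back up when let go; 0 = up, grows to 0.010 m as it is pressed.
- dot_box: grey desk box 84 x 84 x 34 mm on rubber feet, about 0.8 kg, standing loose; origin under its centre, on the desk. Carries the key shaped as a SMALL round black cap, 22 mm across. The five boxes may stand in any of five places, turned up to 0.4 rad. Leave alone.
- dot_top (a point): centre of the top face of this key (SMALL round black cap, 22 mm across), 54 mm above the desk when up, 44 mm when fully down; z up, x and y along the box's sides. The cap stands 20 mm above its box when up; it sits on a rubber cushion that gives 1 mm per 4 N of push (up to 5 mm), on top of the key's own travel. Leave alone.
- dot_key (a joint): Travel of the SMALL round black cap, 22 mm across. Spring key: travel 10 mm, needs about 1.5 N to start and 4 N at the bottom, then a stop; comes back up when let go; 0 = up, grows to 0.010 m as it is pressed.
- square_box: grey desk box 84 x 84 x 34 mm on rubber feet, about 0.8 kg, standing loose; origin under its centre, on the desk. Carries the key shaped as a square black cap, 36 x 36 mm. The five boxes may stand in any of five places, turned up to 0.4 rad. Leave alone.
- square_top (a point): centre of the top face of this key (square black cap, 36 x 36 mm), 54 mm above the desk when up, 44 mm when fully down; z up, x and y along the box's sides. The cap stands 20 mm above its box when up; it sits on a rubber cushion that gives 1 mm per 4 N of push (up to 5 mm), on top of the key's own travel. Leave alone.
- square_key (a joint): Travel of the square black cap, 36 x 36 mm. Spring key: travel 10 mm, needs about 1.5 N to start and 4 N at the bottom, then a stop; comes back up when let go; 0 = up, grows to 0.010 m as it is pressed.
- plus_box: grey desk box 84 x 84 x 34 mm on rubber feet, about 0.8 kg, standing loose; origin under its centre, on the desk. Carries the key shaped as a plus-shaped black cap, two crossed arms 52 x 16 mm. The five boxes may stand in any of five places, turned up to 0.4 rad. Leave alone.
- plus_top (a point): centre of the top face of this key (plus-shaped black cap, two crossed arms 52 x 16 mm), 54 mm above the desk when up, 44 mm when fully down; z up, x and y along the box's sides. The cap stands 20 mm above its box when up; it sits on a rubber cushion that gives 1 mm per 4 N of push (up to 5 mm), on top of the key's own travel. Leave alone.
- plus_key (a joint): Travel of the plus-shaped black cap, two crossed arms 52 x 16 mm. Spring key: travel 10 mm, needs about 1.5 N to start and 4 N at the bottom, then a stop; comes back up when let go; 0 = up, grows to 0.010 m as it is pressed.
- bottle: Bystander: closed drink bottle, 66 mm across, 190 mm tall, upright; origin under its centre. Leave it where it is.
- mug: Bystander: white mug, 80 mm across, 90 mm tall, handle on its +y side; origin under its centre. Leave it where it is.
- phone: Bystander: phone lying flat, 150 (x) x 72 x 9 mm; origin under its centre. Leave it where it is.
- eraser: Bystander: eraser, 55 (x) x 22 x 12 mm; origin under its centre. Leave it where it is.
- stopwatch: Bystander: stopwatch lying flat, 56 mm across, 14 mm thick, crown on its +x side; origin under its centre. Leave it where it is.
- puck: Bystander: black rubber puck lying flat, 76 mm across, 25 mm high; origin under its centre. Leave it where it is.
- marker: Bystander: marker pen lying flat, 130 mm long (x), 14 mm thick; origin under its centre. Leave it where it is.
Mind the look-alikes: they are no part of the job. Leave any green look-alike of the dome_box alone.

How it is judged:
By the outcome, as a careful person would: the job done as asked, in the order asked, and still so for the second after the job is handed in, with the robot touching nothing.
It also fails if it takes over 42 s, if anything falls off the work surface, if the arm or the gripper's body presses on something with over 40 N, if the wrist force passes 120 N, or if a joint passes its speed limit or range.

## Robot

A 6-joint arm with a two-finger parallel gripper is mounted at the origin on the work surface. World frame = base frame: x ahead of the robot, y to its left, z up, the work surface at z = 0. Lengths are in m, angles in degrees, forces in N, time in s.
With the tool pointing down it reaches from about 0.3 to 0.75 m from the base axis. Payload 8.5 kg.
Tool frame: the origin (TCP) lies on the centre line of the jaws, within the pads' length; the fingertips stand 25 mm ahead of it and the grasp point (between the pads) lies 6 mm ahead of it; z points along the fingers, y is the line along which they close (so a half turn about z gives the same grasp; the last joint's range is limited). The gripper opens to 85 mm and grips with 20 to 120 N. Pads are 22 mm wide; open, the fingers measure 114 mm over their backs; the gripper's body (76 mm by 85 mm) begins 54 mm behind the grasp point. The pads swing forward as they close: fully open they stand 13 mm farther back than shut.
Start: joints at [-77.768, 21.807, 74.336, -0, 83.858, -12.336], TCP at [0.229, -0.5, 0.256] pointing down, gripper open.
Joint ranges: [-178.18, 178.18], [-50.72, 133.34], [12.68, 142.11], [-81.47, 261.47], [9.98, 163.14], [-165.26, 165.26]. Speed limits (degrees/s): [136.94, 136.94, 180, 180, 180, 180].

## Interface

Orientations are given as a 3x3 rotation matrix whose columns are the frame's x, y, z axes.
In Python, from rig import telemetry, optics, env gives the robot as it stands.
- The arm moves only by the tool send_rows, never from a script. Its argument "deltas" is a list that holds one entry, the list of rows, each a list of 7 numbers: the shift along the tool's x, y, z in m, then the turn, a rotation vector about the tool's x, y, z in rad, then the opening, from -1 (shut) to 1 (fully open), so that 0 is half open. In form: [[[x, y, z, ax, ay, az, grip], ...]]. A call has 1 to 12 rows; each row shifts and turns the commanded pose from where the row before left it, along the tool's axes as they then stand; what a row does not reach is not made up. A row lasts 1/8 s, in which the tool goes at most 62.5 mm and 10.7 degrees, less where a joint would pass 70% of its speed; a pose out of reach is approached as far as the arm can. A call is refused whole if a number of a shift passes 0.0625 or a number of a turn 0.188, either way. A call with a gripper value outside its range is refused whole. The fingers move at their own pace and stop on an object; "squeeze" is the grip in N (left out, the last holds). Time passes only in rows, so rows that do not move let the fingers close. It gives the time, the measured TCP pose, the force, the opening and the grip force at its end, in the units of the state.
- telemetry.observe(): the state, without advancing time (a new reading comes with each control period).
- optics.get_image(name): name is "side" or "top"; returns a dict with "image" (384x512x3 uint8, red, green, blue), "range_z" (384x512 float32, m along the optical axis (not along the pixel's ray), 0 where there is no reading), "K" (3x3 intrinsics, pixels), "rvec" (rotation vector, rad) and "tvec" (3), from world to camera coordinates, as OpenCV has them. Camera axes: x right, y down, z forward; pixel columns grow to the right and rows downward; lengths in m; the calibration is good to about 2 mm. A picture is of the moment at which its call begins.
- env.close_job(): hands the job in; it is judged then, once.
The state is a dict: "time_s": time; "q": joint angles; "qvel": joint speeds; "joint_efforts": joint torques, N m; "position": TCP position; "tool_rot": TCP orientation; "ft_force": force on the tool from outside, world axes, zero at the start; "wrist_torque": the same for the moment, N m; "grip_width": finger opening in m; "gripper_force": force on a finger pad.
Only numpy, scipy, OpenCV 4.12 (cv2) and the standard library are available. Lean on these libraries where they do the work, as an engineer would, in place of code of your own. Each camera call takes 0.05 s, during which the arm holds its last target. There are 200 camera calls.

## Working session

There is one attempt and no reset: what is moved stays moved. The work goes in short steps, Python scripts to look and compute and a tool call to move; the robot and the scene stay as the last step left them, time stands still between calls to the robot, and variables do not carry over. Pictures are saved under pics/ and viewed, at most 10 in all, crops included, and the job is handed in when it is done.

Besides the shell and the picture viewer there is one more tool, called after "Emit:" as name(argument=value, ...), one argument or row to a line, values as JSON. send_rows: Moves the arm, as the interface text tells. Its arguments: {"type":"object","properties":{"deltas":{"type":"array"},"squeeze":{"type":"number"}},"required":["deltas"]}

```bash
mkdir -p pics; cat > h.py <<'E'
import numpy as np, cv2
from rig import telemetry, optics, env
def grab(n):
    d=optics.get_image(n); R=cv2.Rodrigues(np.array(d["rvec"],float))[0]
    return d,d["image"],np.array(d["K"],float),R,np.array(d["tvec"],float).ravel()
def plane(uv,z,K,R,t):
    r=R.T@np.linalg.inv(K)@np.array([uv[0],uv[1],1.]); c=-R.T@t
    return c+r*(z-c[2])/r[2]
def cloud(d,K,R,t):
    Z=d["range_z"]; v,u=np.mgrid[:Z.shape[0],:Z.shape[1]]
    P=np.stack([(u-K[0,2])*Z/K[0,0],(v-K[1,2])*Z/K[1,1],Z],-1)
    W=(P-t)@R; W[Z==0]=np.nan
    return W
E
python3 - <<'E'
from h import *
for n in("top","side"):
    d,im,K,R,t=grab(n); cv2.imwrite(f"pics/{n}0.png",im[:,:,::-1]); print(n,-R.T@t,K[0,0])
s=telemetry.observe(); print({k:s[k] for k in("time_s","position","tool_rot","grip_width","ft_force")})
E
```

```text
top [ 0.36186745 -0.04041234  1.4214842 ] 468.5423309575342
side [-0.08242348  0.7263301   0.63212791] 347.8087421914525
{'time_s': 0.1, 'position': array([ 0.22862928, -0.49997707,  0.25578014]), 'tool_rot': array([[ 9.09460181e-01,  4.15790931e-01, -2.84394855e-04],
       [ 4.15790937e-01, -9.09459314e-01,  1.28606630e-03],
       [ 2.76089156e-04, -1.28787490e-03, -9.99999133e-01]]), 'grip_width': 0.08546441008463566, 'ft_force': array([ 0.26372583,  0.27552561, -0.19071923])}
```

View pics/top0.png

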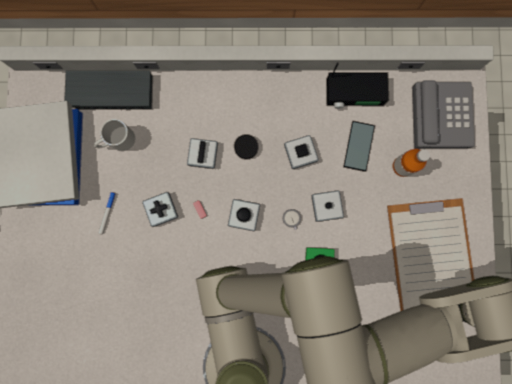

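View pics/side0.png

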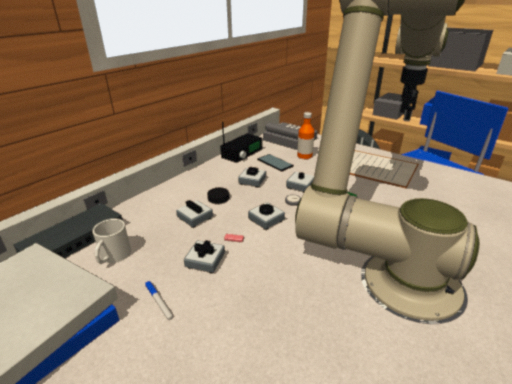

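The top view shows the bar at px (202,152), the dome at (244,215), the dot at (329,206), the square at (302,151) and the plus at (159,209). The green look-alike is at (320,255). The side view agrees. Next I'll measure the bar and the dome.

```bash
cat > m.py <<'E'
from h import *
def measure(seeds,name="top"):
    d,im,K,R,t=grab(name); W=cloud(d,K,R,t)
    for nm,(u,v) in seeds.items():
        m=np.zeros(im.shape[:2],np.uint8); r=13
        m[v-r:v+r,u-r:u+r]=(im.max(2)<60)[v-r:v+r,u-r:u+r]
        n,l,st,c=cv2.connectedComponentsWithStats(m); k=1+st[1:,4].argmax()
        pts=np.argwhere(l==k)[:,::-1]
        P=np.array([plane(p,.054,K,R,t) for p in pts])[:,:2]
        rc=cv2.minAreaRect(P.astype(np.float32)*1000)
        w=W[l==k]
        print(nm,st[k],c[k].round(1),"centroid",P.mean(0).round(4),"rect",np.round(rc[0],1),np.round(rc[1],1),round(rc[2],1),"depth z",np.nanpercentile(w[:,2],[10,50,90]).round(4))
        top=(W[...,2]>.047)&(W[...,2]<.065); q=np.zeros_like(top); q[v-r:v+r,u-r:u+r]=True
        print("   depth-top centroid",np.nanmean(W[top&q],0).round(4),(top&q).sum())
        bx=(W[...,2]>.026)&(W[...,2]<.065); q[:]=0; q[v-24:v+24,u-24:u+24]=True
        rb=cv2.minAreaRect((W[bx&q][:,:2]*1000).astype(np.float32)); print("   box",np.round(rb[0],1),np.round(rb[1],1),round(rb[2],1))
E
python3 - <<'E'
from m import *
measure(dict(bar=(202,152),dome=(244,215),dot=(329,206),square=(302,151)))
d,im,*_=grab("top")
cv2.imwrite("pics/crop.png",cv2.resize(im[110:250,130:350,::-1],None,fx=3.5,fy=3.5,interpolation=cv2.INTER_CUBIC))
E
```

```text
bar [198 141   8  22 106] [201.4 151.6] centroid [0.6297 0.1299] rect [629.8 129.8] [14.8 63.3] 82.8 depth z [0.0502 0.0549 0.0581]
   depth-top centroid [0.6298 0.1306 0.0545] 133
   box [630.7 131.6] [85.1 84.2] 83.4
dome [237 208  14  14 153] [243.6 214.3] centroid [0.4439 0.0036] rect [443.3   3.9] [38. 38.] 0.2 depth z [0.0497 0.0529 0.0571]
   depth-top centroid [0.4436 0.0042 0.0527] 180
   box [444.5   4.5] [83.9 83.6] 78.8
dot [326 203   6   5  28] [328.5 205. ] centroid [ 0.4718 -0.2444] rect [ 471.8 -244.4] [11.7 14.8] 0.2 depth z [0.0512 0.0541 0.0582]
   depth-top centroid [ 0.4717 -0.2442  0.0541] 43
   box [ 472.4 -244.9] [84.3 85. ] 8.8
square [296 144  13  13 123] [301.7 150.3] centroid [ 0.6338 -0.1672] rect [ 633.9 -167. ] [33.2 32.8] 17.7 depth z [0.0506 0.054  0.0583]
   depth-top centroid [ 0.635  -0.1673  0.0538] 148
   box [ 635.4 -167.1] [84.3 83.8] 18.0
```

View pics/crop.png

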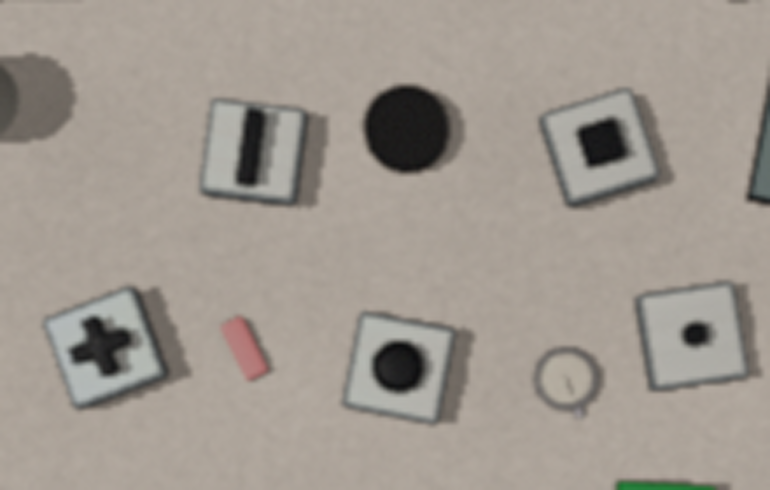

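Emit:
send_rows(
  deltas=[
    [[0,0,0,0,0,-0.17,-1],[0,0,0,0,0,-0.17,-1],[0,0,0,0,0,-0.17,-1],[0,0,0,0,0,-0.17,-1],[0,0,0,0,0,-0.17,-1],[0,0,0,0,0,-0.17,-1],[0.048,0.023,0,0,0,0,-1],[0.048,0.023,0,0,0,0,-1],[0.048,0.023,0,0,0,0,-1],[0.048,0.023,0,0,0,0,-1],[0.048,0.023,0,0,0,0,-1],[0,0,0,0,0,0,-1]],
  ],
  squeeze=20,
)

```text
time_s: 1.7
position: [0.3732, -0.2734, 0.2565]
tool_rot: [[0.117, 0.993, 0.0], [0.993, -0.117, 0.0], [0.0, 0.0, -1.0]]
ft_force: [0.1, -0.6, -0.5]
grip_width: -0.0
gripper_force: 0.0
```

```bash
cat > go.py <<'E'
import sys
from h import *
s=telemetry.observe(); p=np.array(s["position"]); Rt=np.array(s["tool_rot"])
tgt=np.array(list(map(float,sys.argv[1:4]))); yaw=np.radians(float(sys.argv[4]))
y=np.array([np.cos(yaw),np.sin(yaw),0]); z=np.array([0,0,-1.]); Rd=np.c_[np.cross(y,z),y,z]
print("t",s["time_s"],"pos",p.round(4),"F",np.round(s["ft_force"],2),"w",s["grip_width"],"q",np.round(s["q"],0))
print("shift tool",(Rt.T@(tgt-p)).round(4),"turn",cv2.Rodrigues(Rt.T@Rd)[0].ravel().round(4))
E
python3 go.py 0.6303 0.1305 0.13 -6.8
```

```text
t 1.7 pos [ 0.3732 -0.2734  0.2565] F [ 0.09 -0.63 -0.47] w -2.1972692273790886e-05 q [-51.  13.  87.   0.  80. -44.]
shift tool [0.4312 0.208  0.1267] turn [ 0.0002 -0.0003  0.0013]
```

Emit:
send_rows(
  deltas=[
    [[0.048,0.023,0,0,0,0,-1],[0.048,0.023,0,0,0,0,-1],[0.048,0.023,0,0,0,0,-1],[0.048,0.023,0,0,0,0,-1],[0.048,0.023,0,0,0,0,-1],[0.048,0.023,0,0,0,0,-1],[0.048,0.023,0,0,0,0,-1],[0.048,0.023,0,0,0,0,-1],[0.047,0.024,0.02,0,0,0,-1],[0,0,0.05,0,0,0,-1],[0,0,0.05,0,0,0,-1],[0,0,0,0,0,0,-1]],
  ],
)

```text
time_s: 3.2
position: [0.6297, 0.1255, 0.1328]
tool_rot: [[0.123, 0.992, -0.008], [0.992, -0.123, -0.0], [-0.001, -0.008, -1.0]]
ft_force: [-0.3, 0.3, 0.5]
grip_width: -0.0003
gripper_force: 0.0
```

```bash
python3 go.py 0.6303 0.1305 0.09 -6.8
python3 - <<'E'
from h import *
d,im,*_=grab("side"); cv2.imwrite("pics/s1.png",cv2.resize(im[150:290,120:330,::-1],None,fx=3.5,fy=3.5,interpolation=cv2.INTER_CUBIC))
E
```

```text
t 3.2 pos [0.6297 0.1255 0.1328] F [-0.29  0.34  0.45] w -0.0003409616428825927 q [ 1. 37. 69. -0. 75.  8.]
shift tool [0.0051 0.0003 0.0427] turn [-0.008   0.0013 -0.0042]
```

View pics/s1.png

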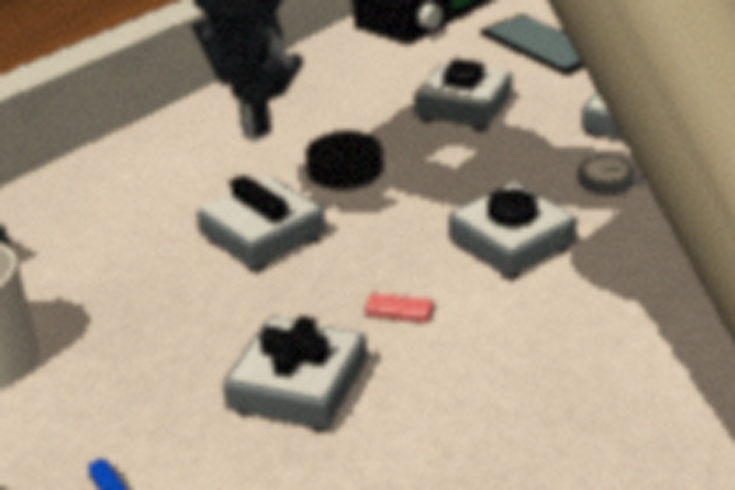

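The closed fingertips, at crop px (255,130), hang above the bar at (260,198). I'll trim the position, come down to about 1 cm above the cap and check again.

Emit:
send_rows(
  deltas=[
    [[0.005,0,0,-0.008,0.001,-0.004,-1],[0,0,0.02,0,0,0,-1],[0,0,0.02,0,0,0,-1],[0,0,0,0,0,0,-1]],
  ],
)

```text
time_s: 3.75
position: [0.6321, 0.1315, 0.0972]
tool_rot: [[0.118, 0.993, 0.009], [0.993, -0.118, 0.0], [0.001, 0.009, -1.0]]
ft_force: [-0.3, 0.6, -0.6]
grip_width: 0.0
gripper_force: 0.0
```

```bash
python3 go.py 0.6303 0.1305 0.08 -6.8
python3 - <<'E'
from h import *
for n,(a,b,c,e) in dict(side=(150,230,160,280),top=(110,210,150,270)).items():
    d,im,*_=grab(n); cv2.imwrite(f"pics/c_{n}.png",cv2.resize(im[a:b,c:e,::-1],None,fx=4,fy=4,interpolation=cv2.INTER_CUBIC))
a,b=[cv2.imread(f"pics/c_{n}.png") for n in("side","top")]
cv2.imwrite("pics/c2.png",cv2.resize(np.vstack([a,b]),(390,585)))
E
```

```text
t 3.75 pos [0.6321 0.1315 0.0972] F [-0.28  0.56 -0.55] w 4.566123680279819e-05 q [ 1. 39. 71. -0. 69.  8.]
shift tool [-0.0013 -0.0018  0.0172] turn [ 0.0089 -0.0011  0.0008]
```

View pics/c2.png

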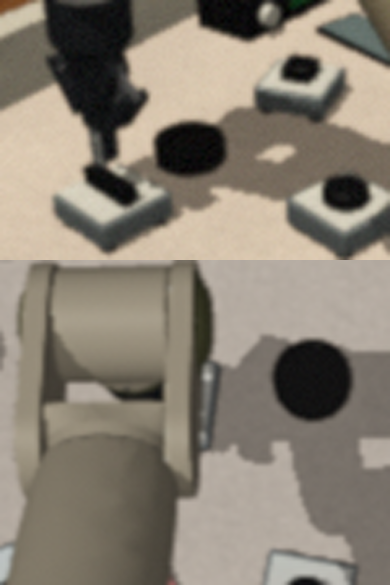

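The side view shows the tips just above the bar's middle, at (105,158) against the bar at (108,183). The top view is blocked by the arm. I'll let it settle and lower slowly.

Emit:
send_rows(
  deltas=[
    [[0,0,0,0.008,0,0,-1],[0,0,0,0,0,0,-1],[0,0,0,0,0,0,-1]],
  ],
)

```text
time_s: 4.22
position: [0.632, 0.1315, 0.0967]
tool_rot: [[0.118, 0.993, 0.001], [0.993, -0.118, 0.001], [0.001, 0.001, -1.0]]
ft_force: [0.5, 0.2, -0.1]
grip_width: 0.0001
gripper_force: 0.0
```

```bash
python3 go.py 0.6303 0.1305 0.08 -6.8
```

```text
t 4.225 pos [0.632  0.1315 0.0967] F [ 0.49  0.21 -0.07] w 6.373787931246479e-05 q [ 1. 39. 71.  0. 70.  8.]
shift tool [-0.0012 -0.0016  0.0167] turn [ 0.0005 -0.001   0.0007]
```

Emit:
send_rows(
  deltas=[
    [[-0.001,-0.0015,0.006,0,0,0,-1],[0,0,0.006,0,0,0,-1],[0,0,0.003,0,0,0,-1],[0,0,0.002,0,0,0,-1],[0,0,0.002,0,0,0,-1],[0,0,0.002,0,0,0,-1],[0,0,0,0,0,0,-1]],
  ],
)

```text
time_s: 5.1
position: [0.6303, 0.1307, 0.0755]
tool_rot: [[0.118, 0.993, 0.0], [0.993, -0.118, 0.001], [0.001, 0.0, -1.0]]
ft_force: [-1.2, -0.6, 3.3]
grip_width: -0.0001
gripper_force: 1.6
```

```bash
python3 go.py 0.6303 0.1305 0.0665 -6.8
```

```text
t 5.1 pos [0.6303 0.1307 0.0755] F [-1.21 -0.56  3.33] w -7.517701553617543e-05 q [ 1. 41. 72.  0. 67.  8.]
shift tool [-0.0002  0.0001  0.009 ] turn [ 0.0002 -0.001   0.0006]
```

Contact at 3–4 N, where expected. I'll keep pressing slowly.

Emit:
send_rows(
  deltas=[
    [[0,0,0.0015,0,0,0,-1],[0,0,0.0015,0,0,0,-1],[0,0,0.0015,0,0,0,-1],[0,0,0.0015,0,0,0,-1],[0,0,0.001,0,0,0,-1],[0,0,0,0,0,0,-1],[0,0,0,0,0,0,-1]],
  ],
)

```text
time_s: 5.98
position: [0.6303, 0.1307, 0.0683]
tool_rot: [[0.118, 0.993, 0.0], [0.993, -0.118, 0.001], [0.001, 0.0, -1.0]]
ft_force: [-1.7, -0.5, 3.3]
grip_width: 0.0001
gripper_force: 1.5
```

Emit:
send_rows(
  deltas=[
    [[0,0,0.001,0,0,0,-1],[0,0,0.001,0,0,0,-1],[0,0,0,0,0,0,-1],[0,0,0,0,0,0,-1]],
  ],
)

```text
time_s: 6.48
position: [0.6303, 0.1307, 0.067]
tool_rot: [[0.118, 0.993, 0.001], [0.993, -0.118, 0.001], [0.001, 0.001, -1.0]]
ft_force: [-3.6, -1.1, 9.1]
grip_width: 0.0001
gripper_force: 4.0
```

Firm stop at 9 N, and the depth agrees with fully down. Lifting, then over to the dome.

Emit:
send_rows(
  deltas=[
    [[0,0,-0.005,0,0,0,-1],[0,0,-0.02,0,0,0,-1],[0,0,-0.04,0,0,0,-1],[-0.0295,-0.034,0,0,0,0,-1],[-0.0295,-0.034,0,0,0,0,-1],[-0.0295,-0.034,0,0,0,0,-1],[-0.0295,-0.034,0,0,0,0,-1],[-0.0295,-0.034,0,0,0,0,-1],[0,0,0,0,0,0,-1],[0,0,0,0,0,0,-1]],
  ],
)

```text
time_s: 7.72
position: [0.4448, 0.0041, 0.1313]
tool_rot: [[0.118, 0.993, 0.001], [0.993, -0.118, 0.001], [0.001, 0.001, -1.0]]
ft_force: [0.1, 0.3, -0.5]
grip_width: 0.0001
gripper_force: 0.0
```

```bash
python3 go.py 0.4442 0.0041 0.082 -6.8
python3 - <<'E'
from m import *
measure(dict(bar=(202,152)))
d,im,*_=grab("side"); cv2.imwrite("pics/s3.png",cv2.resize(im[130:270,120:330,::-1],None,fx=3.5,fy=3.5,interpolation=cv2.INTER_CUBIC))
E
```

```text
t 7.725 pos [0.4448 0.0041 0.1313] F [ 0.06  0.32 -0.52] w 7.0961021934356e-05 q [-15.  20. 102.   0.  58.  -8.]
shift tool [-0.0001 -0.0006  0.0493] turn [ 0.0011 -0.001   0.0003]
bar [199 143   6  20  85] [201.6 152.5] centroid [0.627  0.1292] rect [627.1 129.1] [12.6 58.1] 82.8 depth z [0.0414 0.0447 0.0487]
   depth-top centroid [0.6403 0.1278 0.0486] 22
   box [630.6 131.1] [85.2 84.4] 83.1
```

View pics/s3.png

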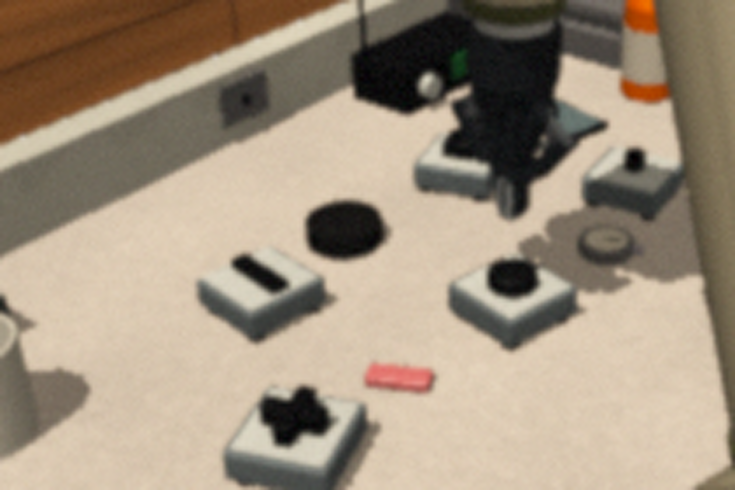

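The bar at (260,272) is down: its depth reads 44.7 mm and its box hasn't moved. The tips at (512,205) are above the dome at (512,272). Descending.

Emit:
send_rows(
  deltas=[
    [[0,-0.0005,0.02,0,0,0,-1],[0,0,0.018,0,0,0,-1],[0,0,0.008,0,0,0,-1],[0,0,0.003,0,0,0,-1],[0,0,0.002,0,0,0,-1],[0,0,0.002,0,0,0,-1],[0,0,0.002,0,0,0,-1],[0,0,0.002,0,0,0,-1],[0,0,0,0,0,0,-1]],
  ],
)

```text
time_s: 8.95
position: [0.4438, 0.0042, 0.0743]
tool_rot: [[0.118, 0.993, 0.001], [0.993, -0.118, 0.001], [0.001, 0.001, -1.0]]
ft_force: [-0.0, -0.4, 1.7]
grip_width: 0.0001
gripper_force: 1.0
```

Emit:
send_rows(
  deltas=[
    [[0,0,0.002,0,0,0,-1],[0,0,0.002,0,0,0,-1],[0,0,0.002,0,0,0,-1],[0,0,0.001,0,0,0,-1],[0,0,0,0,0,0,-1]],
  ],
)

```text
time_s: 9.57
position: [0.4438, 0.0042, 0.0673]
tool_rot: [[0.118, 0.993, 0.001], [0.993, -0.118, 0.001], [0.001, 0.001, -1.0]]
ft_force: [1.2, -0.1, 5.7]
grip_width: -0.0003
gripper_force: 2.8
```

Emit:
send_rows(
  deltas=[
    [[0,0,0.0006,0,0,0,-1],[0,0,0,0,0,0,-1],[0,0,0,0,0,0,-1],[0,0,0,0,0,0,-1],[0,0,0,0,0,0,-1],[0,0,0,0,0,0,-1],[0,0,0,0,0,0,-1]],
  ],
)

```text
time_s: 10.45
position: [0.4438, 0.0042, 0.0668]
tool_rot: [[0.118, 0.993, 0.001], [0.993, -0.118, 0.001], [0.001, 0.001, -1.0]]
ft_force: [-0.3, 1.3, 7.1]
grip_width: 0.0
gripper_force: 3.5
```

Emit:
send_rows(
  deltas=[
    [[0,0,-0.006,0,0,0,-1],[0,0,-0.008,0,0,0,-1],[0,0,-0.02,0,0,0,-1],[0,0,-0.05,0,0,0,-1],[0,0,-0.05,0,0,0,-1],[0,0,-0.04,0,0,0,-1],[-0.05,-0.01,0,0,0,0,-1],[-0.05,-0.01,0,0,0,0,-1],[-0.05,0,0,0,0,0,-1],[-0.05,0,0,0,0,0,-1],[0,0,0,0,0,0,-1],[0,0,0,0,0,0,-1]],
  ],
)

```text
time_s: 11.95
position: [0.3997, -0.1914, 0.2402]
tool_rot: [[0.118, 0.993, -0.001], [0.993, -0.118, 0.002], [0.002, -0.001, -1.0]]
ft_force: [0.5, 0.1, 0.3]
grip_width: -0.0002
gripper_force: 0.0
```

```bash
python3 go.py 0.4442 0.0041 0.082 -6.8
python3 - <<'E'
from m import *
measure(dict(bar=(202,152),dome=(244,215),square=(302,151)))
d,im,*_=grab("side"); cv2.imwrite("pics/s4.png",cv2.resize(im[130:270,120:330,::-1],None,fx=3.5,fy=3.5,interpolation=cv2.INTER_CUBIC))
E
```

```text
t 11.95 pos [ 0.3997 -0.1914  0.2402] F [0.47 0.12 0.34] w -0.0001706725527762304 q [-41.  12.  92.   0.  76. -34.]
shift tool [0.1991 0.0213 0.1586] turn [-0.0011 -0.002   0.0004]
bar [199 143   6  20  88] [201.6 152.5] centroid [0.6269 0.1293] rect [627.1 129.3] [13.3 58. ] 83.8 depth z [0.0419 0.0451 0.0485]
   depth-top centroid [0.6285 0.1304 0.0484] 30
   box [630.6 131.1] [85.1 84. ] 82.6
dome [237 208  14  14 153] [243.6 214.3] centroid [0.4439 0.0036] rect [443.3   3.9] [38. 38.] 0.2 depth z [0.0489 0.0531 0.0567]
   depth-top centroid [0.4446 0.0044 0.0526] 177
   box [444.5   4.3] [83.8 83.9] 79.4
square [296 144  13  13 120] [301.8 150.4] centroid [ 0.6337 -0.1675] rect [ 634.  -167.5] [33.  31.9] 17.7 depth z [0.0503 0.0541 0.0573]
   depth-top centroid [ 0.635  -0.167   0.0537] 150
   box [ 635.6 -166.8] [84.8 83.7] 17.8
```

View pics/s4.png

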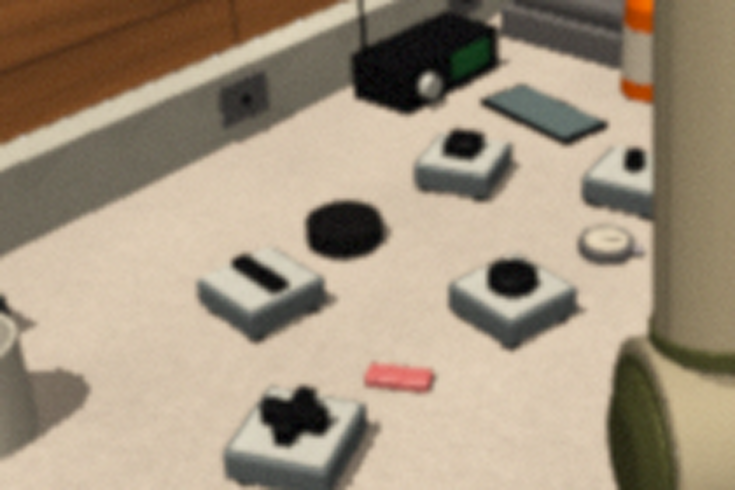

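The bar (260,272) is down, the dome (512,272) is back up, and the boxes stand where they were with the arm clear.

```bash
python3 -c "
from rig import env; print(env.close_job())"
```

```text
the job is handed in; nothing more can be done
None
```

Job handed in after about 12 s: the clock-stop bar was pressed to its stop (about 9 N) and stayed down, then the horn was held down about a second (about 7 N) and sprang back up, and the boxes I measured (bar, horn, square) had not moved.

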